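# Stack the core packs squarely

## Robot

A 7-joint arm with a two-finger parallel gripper is mounted at the origin on a cart in front of the work surface, level with it; the furniture and walls round the work are solid. World frame = base frame: x ahead of the robot, y to its left, z up, the work surface at z = 0. Lengths are in m, angles in rad, forces in N, time in s.
With the tool pointing down it reaches from about 0.425 to 0.875 m from the base axis. Payload 4.7 kg.
Tool frame: the origin (TCP) lies on the centre line of the jaws, within the pads' length; the fingertips stand 14 mm ahead of it and the grasp point (between the pads) lies 5 mm behind it; z points along the fingers, y is the line along which they close (so a half turn about z gives the same grasp; the last joint's range is limited). The gripper opens to 87 mm and grips with 3 to 60 N. Pads are 19 mm wide; open, the fingers measure 117 mm over their backs; the gripper's body (75 mm by 190 mm) begins 51 mm behind the grasp point.
Start: joints at [1.163, 0.321, -0.07, 1.45, 0.023, 1.371, -0.057], TCP at [0.266, -0.593, 0.237] pointing down, gripper open.
Joint ranges: [-2.86, 2.86], [-0.3, 2.09], [-1.38, 1.24], [0.06, 2.45], [-1.56, 4.7], [0.09, 2.05], [-2.69, 2.69]. Speed limits (rad/s): [2.57, 2.57, 3.14, 3.14, 3.14, 3.14, 3.14].

## Interface

Orientations are given as a rotation vector (axis times angle).
In Python, from bench import ctrl gives the robot as it stands.
- The arm moves only by the tool send_rows, never from a script. Its argument "steps" is a list of rows, each an object of numbers: "tx", "ty", "tz": the shift along the tool's x, y, z in units of 60 mm (1.0 is 60 mm); "turn": the turn about the tool's z in units of 8 degrees (1.0 is 8 degrees); "grip": the opening, from 0 (shut) to 1 (fully open). A call has 1 to 12 rows; each row shifts and turns the commanded pose from where the row before left it, along the tool's axes as they then stand; what a row does not reach is not made up. A row lasts 1/8 s, in which the tool goes at most 62.5 mm and 10.7 degrees, less where a joint would pass 70% of its speed; a pose out of reach is approached as far as the arm can. A call is refused whole if a number of a shift passes 1 or a number of a turn 1, either way. A call with a gripper value outside its range is refused whole. The fingers move at their own pace and stop on an object; "newtons" is the grip in N (left out, the last holds). Time passes only in rows, so rows that do not move let the fingers close. It gives the time, the measured TCP pose, the force, the opening and the grip force at its end, in the units of the state.
- ctrl.get_state(): the state, without advancing time (a new reading comes with each control period).
- ctrl.get_image(name): name is "side" or "top"; returns a dict with "pixels" (480x640x3 uint8, red, green, blue), "K" (3x3 intrinsics, pixels), "cam_to_world" (4x4, takes a point from camera to world coordinates). Camera axes: x right, y down, z forward; pixel columns grow to the right and rows downward; lengths in m; the calibration is good to about 2 mm. A picture is of the moment at which its call begins. There is no depth.
- ctrl.close_job(): hands the job in; it is judged then, once.
The state is a dict: "time": time; "joint_positions": joint angles; "qd": joint speeds; "joint_torque": joint torques, N m; "position": TCP position; "tool_rot": TCP orientation; "ft_force": force on the tool from outside, world axes, zero at the start; "torque": the same for the moment, N m; "grip_width": opening from 0.0 (shut) to 1.0 (fully open); "grip_force": force on a finger pad.
Only numpy, scipy, OpenCV 4.12 (cv2) and the standard library are available. Lean on these libraries where they do the work, as an engineer would, in place of code of your own. Each camera call takes 0.05 s, during which the arm holds its last target. There are 200 camera calls.

## Task

Build the three steel core packs into one square pile on the wooden board: leave the bottom pack where it lies on the board and add the one lying loose on the bench and the one standing on edge in the slotted rack. The one from the rack must first be laid down flat on the bench and let go, then taken up again. All edges of the pile should be in line to within a few millimetres, long sides along long sides, and the packs lie flat on one another.

Things in the scene. Friction and masses are not known exactly. Their poses are not given: they have to be found in the camera images.
- pack_bottom: The bottom pack, already lying flat on the wooden board: dull grey steel lamination pack, 50 x 80 x 12 mm slab, 0.36 kg, two 8 mm bolt holes 28 mm either side of centre. Origin at the slab's centre; own x along the 50 mm, y along the 80 mm, z through the 12 mm.
- pack_loose: The pack lying flat on the bench by itself (its origin is then 6 mm above the bench): dull grey steel lamination pack, 50 x 80 x 12 mm slab, 0.36 kg, two 8 mm bolt holes 28 mm either side of centre. Origin at the slab's centre; own x along the 50 mm, y along the 80 mm, z through the 12 mm.
- pack_upright: The pack standing on a long edge in the rack, at first own x vertical, own z level across the slot; top edge 55 mm above the bench, 35 mm of it clear of the rack: dull grey steel lamination pack, 50 x 80 x 12 mm slab, 0.36 kg, two 8 mm bolt holes 28 mm either side of centre. Origin at the slab's centre; own x along the 50 mm, y along the 80 mm, z through the 12 mm.
- board: Assembly board of plywood on a rubber foot, 100 x 130 x 12 mm, fixed to the bench; origin at the centre of its underside (bench level), x along the 100 mm, y along the 130 mm.
- rack: Grey metal rack, 50 x 110 mm, fixed to the bench, with one slot along its own y: slot 14 mm wide, slot floor 5 mm above the bench, each slot wall 10 mm thick and its top 20 mm above the bench; open at both ends. Origin at the centre of its underside (bench level).
There are look-alikes about, which are no part of the job. What is shaped like the pack_upright but purple is not meant.

How it is judged:
On the way:
1. the pack from the rack lies flat on the bench, let go (height (world z) of pack_upright below 0.01 m and angle between the z axis of pack_upright and the z axis of pack_bottom, either way round below 0.08 rad and contact force between the fingers and pack_upright below 0.1 N and linear speed of pack_upright below 0.02 m/s), for 0.2 s.
At the end, for the whole second after the job is handed in: The bottom pack lies within 15 mm of where it lay; the other two lie flat on it, one on the other in either order, at rest, their centres within 5 mm of its centre and of each other seen from above and their sides parallel to its sides within 0.07 rad (either way round, either face up) (distance of pack_bottom from where it was at the start of the episode below 0.015 m and angle between pack_bottom's own z axis and vertical below 0.05 rad and horizontal distance between pack_loose and pack_upright below 0.005 m and horizontal distance between each of pack_loose, pack_upright and pack_bottom below 0.005 m and angle between the x axis of each of pack_loose, pack_upright and the x axis of pack_bottom, either way round below 0.07 rad and angle between the z axis of each of pack_loose, pack_upright and the z axis of pack_bottom, either way round below 0.05 rad and linear speed of each of pack_loose, pack_upright below 0.01 m/s and ((height (world z) of pack_loose between 0.027 and 0.033 m and height (world z) of pack_upright between 0.039 and 0.045 m) or (height (world z) of pack_upright between 0.027 and 0.033 m and height (world z) of pack_loose between 0.039 and 0.045 m))); the robot touches nothing.
It also fails if it takes over 72 s, if anything falls off the work surface, if the arm or the gripper's body presses on something with over 40 N, if the wrist force passes 120 N, or if a joint passes its speed limit or range.

## Working session

There is one attempt and no reset: what is moved stays moved. The work goes in short steps, Python scripts to look and compute and a tool call to move; the robot and the scene stay as the last step left them, time stands still between calls to the robot, and variables do not carry over. Pictures are saved under pics/ and viewed, at most 10 in all, crops included, and the job is handed in when it is done.

Besides the shell and the picture viewer there is one more tool, called after ">>>" by a JSON object that holds its "method" and its "body", one argument or row to a line. send_rows: Moves the arm, as the interface text tells. Its arguments: {"type":"object","properties":{"steps":{"type":"array"},"newtons":{"type":"number"}},"required":["steps"]}

```bash
mkdir -p pics; ls; python3 - <<'E'
from bench import ctrl
import cv2,numpy as np
s=ctrl.get_state();print({k:np.round(v,3).tolist() for k,v in s.items()})
for n in("top","side"):
    i=ctrl.get_image(n);cv2.imwrite(f"pics/{n}0.png",i["pixels"][:,:,::-1]);print(n,i["K"].tolist(),np.round(i["cam_to_world"],4).tolist())
E
```

```text
pics
{'time': 0.0, 'joint_positions': [1.163, 0.322, -0.07, 1.452, 0.023, 1.371, -0.057], 'qd': [-0.001, 0.0, 0.0, -0.0, 0.002, 0.001, 0.0], 'joint_torque': [-0.0, -49.129, -0.404, -31.254, -0.064, 0.044, 0.0], 'position': [0.266, -0.593, 0.235], 'tool_rot': [-3.07, -0.657, 0.001], 'ft_force': [0.874, -0.709, 0.039], 'torque': [0.002, 0.051, 0.007], 'grip_force': 0.0, 'grip_width': 1.001}
top [[469.92034491217447, 0.0, 319.02965920400516], [0.0, 469.92034491217447, 239.75497918434573], [0.0, 0.0, 1.0]] [[0.0244, -0.9891, 0.145, 0.3706], [-0.9997, -0.0248, -0.0013, -0.0146], [0.0048, -0.1449, -0.9894, 0.9325], [0.0, 0.0, 0.0, 1.0]]
side [[466.21336020776175, 0.0, 324.3175946503735], [0.0, 466.21336020776175, 238.48979592521152], [0.0, 0.0, 1.0]] [[0.977, -0.1379, 0.1625, 0.3594], [-0.213, -0.6612, 0.7194, -0.6152], [0.0083, -0.7375, -0.6753, 0.6241], [0.0, 0.0, 0.0, 1.0]]
```

View pics/top0.png

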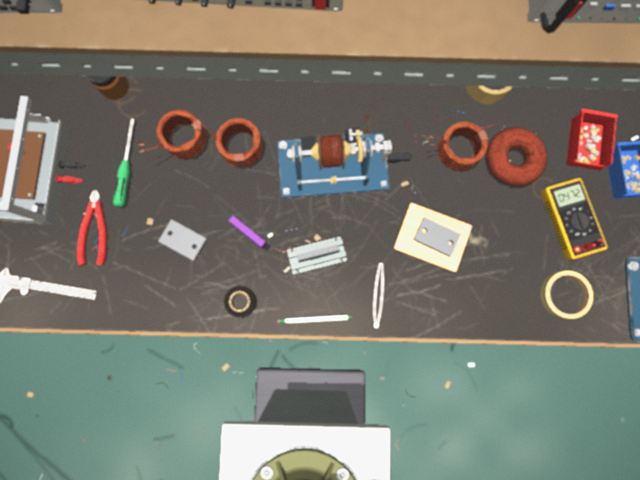

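View pics/side0.png

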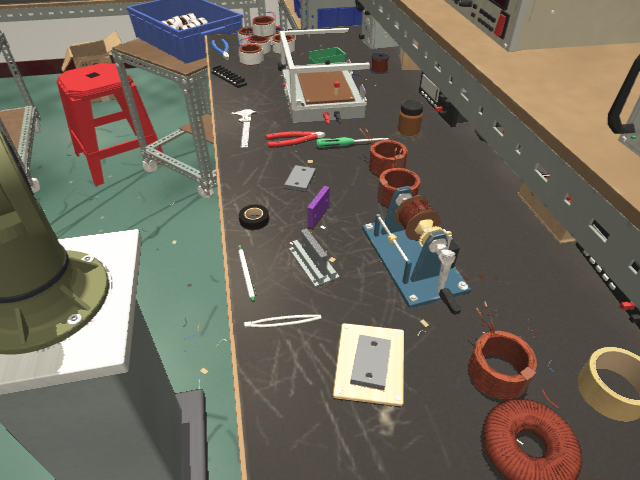

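```bash
cat > h.py <<'E'
import cv2,numpy as np
def crops(im,boxes,out,s=6,w=65,h=50):
    t=[cv2.resize(im[n][y:y+h,x:x+w],None,fx=s,fy=s,interpolation=cv2.INTER_CUBIC) for n,x,y in boxes]
    for c,(n,x0,y0) in zip(t,boxes):
        for k in range(0,w,10): cv2.putText(c,str(x0+k),(k*s,8),0,.3,(0,0,255)); cv2.line(c,(k*s,10),(k*s,16),(0,0,255))
        for k in range(0,h,10): cv2.putText(c,str(y0+k),(0,k*s+4),0,.3,(0,0,255)); cv2.line(c,(20,k*s),(26,k*s),(0,0,255))
    cv2.imwrite(out,np.vstack([np.hstack(t[i:i+2]) for i in range(0,len(t),2)]))
CAM={}
def setcam(n,i): CAM[n]=(i["K"],i["cam_to_world"])
def ray(n,uv,z):
    K,T=CAM[n]; uv=np.atleast_2d(uv)
    d=np.c_[uv,np.ones(len(uv))]@np.linalg.inv(K).T@T[:3,:3].T; o=T[:3,3]
    return o+d*((z-o[2])/d[:,2])[:,None]
def proj(n,p):
    K,T=CAM[n]; q=(np.atleast_2d(p)-T[:3,3])@T[:3,:3]@K.T
    return q[:,:2]/q[:,2:]
E
python3 - <<'E'
import cv2
from h import *
im={n:cv2.imread(f"pics/{n}0.png") for n in("top","side")}
crops(im,[("top",150,215),("top",285,230),("top",405,210),("side",285,220)],"pics/c0.png")
E
```

```text
(no output)
```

View pics/c0.png

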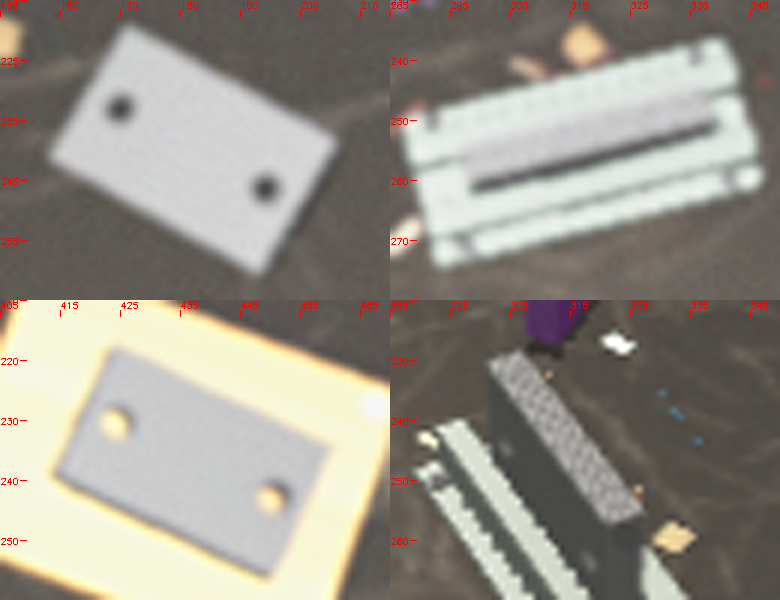

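```bash
cat >> h.py <<'E'
def setall():
    from bench import ctrl
    for n in("top","side"): setcam(n,ctrl.get_image(n))
def fit(n,uv,z,t=""):
    """corners in order; prints centre, long-axis heading (deg), side lengths"""
    p=ray(n,uv,z)[:,:2]; e=np.roll(p,-1,0)-p; L=np.hypot(*e.T)
    i=0 if L[0]>L[1] else 1
    v=e[i]-e[i+2]; a=np.degrees(np.arctan2(v[1],v[0]))%180
    print(t,n,p.mean(0).round(4),"long",a.round(2),(L*1e3).round(1))
E
python3 - <<'E'
from h import *
setall()
fit("top",[(171,219),(206.3,238.3),(193.7,261.2),(158,241.2)],.012,"loose")
fit("top",[(423.7,217.5),(460.3,233.8),(450.3,256.3),(413.7,238.7)],.024,"bottom")
fit("top",[(298.3,255.3),(339.3,245.8),(340,250.8),(298.7,261)],.055,"upr")
fit("side",[(301.3,230.7),(306.7,228.7),(327,255),(321.3,257.5)],.055,"upr")
E
```

```text
loose top [0.4986 0.2546] long 62.74 [81.3 51.  82.2 50.5]
bottom top [ 0.516  -0.2465] long 65.98 [77.9 49.3 78.4 47.1]
upr top [ 0.4737 -0.0165] long 104.97 [79.2  9.6 79.9 10.8]
upr side [ 0.4756 -0.0157] long 105.92 [11.3 78.4 11.7 78.9]
```

```bash
cat >> h.py <<'E'
def wrap(a,p): return (a+p/2)%p-p/2
def plan(x,y,z,c=None,maxn=.8):
    """c: wanted closing heading, deg (mod 180). Turn first, then shift."""
    from bench import ctrl
    from scipy.spatial.transform import Rotation as R
    s=ctrl.get_state(); M=R.from_rotvec(s["tool_rot"]).as_matrix(); p=s["position"]
    cy=np.degrees(np.arctan2(M[1,1],M[0,1])); t=0 if c is None else -wrap(c-cy,180)
    M2=M@R.from_rotvec([0,0,np.radians(t)]).as_matrix()
    d=M2.T@(np.array([x,y,z])-p)/.06
    n=int(np.ceil(np.linalg.norm(d)/maxn)) or 1
    print("t",round(s["time"],2),"pos",np.round(p,4),"close",round(cy,2),"tilt",np.round(M[2],3),"q7",round(s["joint_positions"][6],2))
    print("turn units",round(t/8,3),"| shift units",np.round(d,3),"|",n,"rows of",np.round(d/n,3))
E
python3 - <<'E'
from h import *
plan(.4747,-.016,.20,15.4)
im={n:cv2.imread(f"pics/{n}0.png") for n in("top","side")}
crops(im,[("side",270,155),("side",340,325),("side",345,345),("side",280,225)],"pics/c1.png")
E
```

```text
t 0.2 pos [ 0.2659 -0.5928  0.2359] close -65.83 tilt [-0.    -0.001 -1.   ] q7 -0.06
turn units -10.154 | shift units [8.343 5.908 0.606] | 13 rows of [0.642 0.454 0.047]
```

View pics/c1.png

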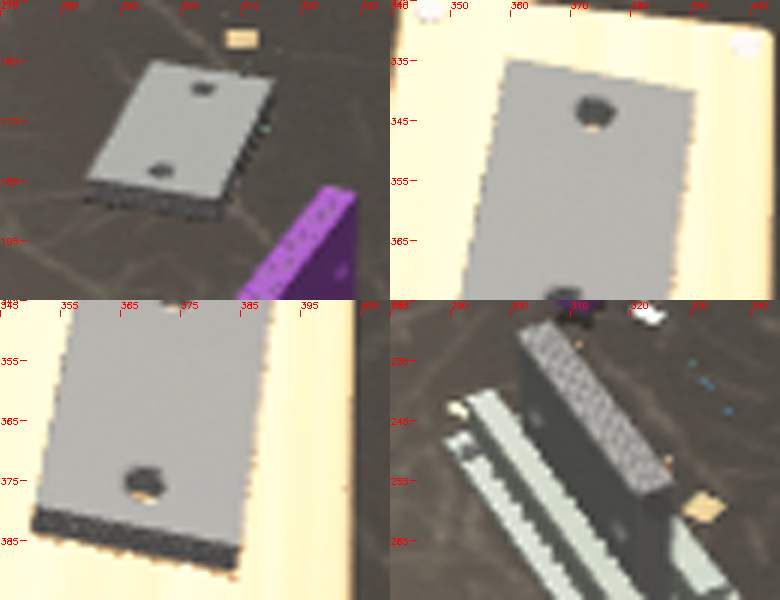

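```bash
python3 - <<'E'
from h import *
setall()
fit("side",[(295.3,165),(315.7,168.3),(306.8,188.2),(284.3,184.7)],.012,"loose")
fit("side",[(359.3,334.7),(390.8,340.2),(385,386.3),(350.8,379.5)],.024,"bottom")
E
```

```text
loose side [0.4986 0.2525] long 63.58 [49.8 80.1 51.9 81.3]
bottom side [ 0.516 -0.25 ] long 65.77 [49.  80.  49.2 79.4]
```

>>> {"method": "send_rows", "body": {
  "steps": [
    {"turn":-1},
    {"turn":-1},
    {"turn":-1},
    {"turn":-1},
    {"turn":-1},
    {"turn":-1},
    {"turn":-1},
    {"turn":-1},
    {"turn":-1},
    {"turn":-1},
    {"turn":-0.15,"grip":0.6},
    {}
  ]
}}

```text
validation failed for argument at $.st...
```

>>> {"method": "send_rows", "body": {
  "steps": [
    {"tx":0.7,"ty":0.49,"tz":0.05},
    {"tx":0.7,"ty":0.49,"tz":0.05},
    {"tx":0.7,"ty":0.49,"tz":0.05},
    {"tx":0.7,"ty":0.49,"tz":0.05},
    {"tx":0.7,"ty":0.49,"tz":0.05},
    {"tx":0.7,"ty":0.49,"tz":0.05},
    {"tx":0.7,"ty":0.49,"tz":0.05},
    {"tx":0.7,"ty":0.49,"tz":0.05},
    {"tx":0.7,"ty":0.49,"tz":0.05},
    {"tx":0.7,"ty":0.49,"tz":0.05},
    {"tx":0.7,"ty":0.49,"tz":0.05},
    {"tx":0.64,"ty":0.52,"tz":0.05}
  ]
}}

```text
validation failed for argument at $.st...
```

```bash
python3 - <<'E'
from h import *
plan(.4747,-.016,.10,15.4)
E
```

```text
t 0.3 pos [ 0.266  -0.5929  0.2362] close -65.83 tilt [-0.    -0.001 -1.   ] q7 -0.06
turn units -10.154 | shift units [8.345 5.907 2.274] | 14 rows of [0.596 0.422 0.162]
```

>>> {"method": "send_rows", "body": {
  "steps": [
    {"tx":0,"ty":0,"tz":0,"turn":-1,"grip":1},
    {"tx":0,"ty":0,"tz":0,"turn":-1,"grip":1},
    {"tx":0,"ty":0,"tz":0,"turn":-1,"grip":1},
    {"tx":0,"ty":0,"tz":0,"turn":-1,"grip":1},
    {"tx":0,"ty":0,"tz":0,"turn":-1,"grip":1},
    {"tx":0,"ty":0,"tz":0,"turn":-1,"grip":1},
    {"tx":0,"ty":0,"tz":0,"turn":-1,"grip":0.6},
    {"tx":0,"ty":0,"tz":0,"turn":-1,"grip":0.6},
    {"tx":0,"ty":0,"tz":0,"turn":-1,"grip":0.6},
    {"tx":0,"ty":0,"tz":0,"turn":-1,"grip":0.6},
    {"tx":0,"ty":0,"tz":0,"turn":-0.15,"grip":0.6}
  ]
}}

```text
time: 1.68
position: [0.266, -0.593, 0.2365]
tool_rot: [-1.905, -2.498, -0.0]
ft_force: [0.4, -0.0, -0.3]
grip_width: 0.613
grip_force: 0.0
```

>>> {"method": "send_rows", "body": {
  "steps": [
    {"tx":0.7,"ty":0.49,"tz":0.05,"turn":0,"grip":0.6},
    {"tx":0.7,"ty":0.49,"tz":0.05,"turn":0,"grip":0.6},
    {"tx":0.7,"ty":0.49,"tz":0.05,"turn":0,"grip":0.6},
    {"tx":0.7,"ty":0.49,"tz":0.05,"turn":0,"grip":0.6},
    {"tx":0.7,"ty":0.49,"tz":0.05,"turn":0,"grip":0.6},
    {"tx":0.7,"ty":0.49,"tz":0.05,"turn":0,"grip":0.6},
    {"tx":0.7,"ty":0.49,"tz":0.05,"turn":0,"grip":0.6},
    {"tx":0.7,"ty":0.49,"tz":0.05,"turn":0,"grip":0.6},
    {"tx":0.7,"ty":0.49,"tz":0.05,"turn":0,"grip":0.6},
    {"tx":0.7,"ty":0.49,"tz":0.05,"turn":0,"grip":0.6},
    {"tx":0.7,"ty":0.49,"tz":0.05,"turn":0,"grip":0.6},
    {"tx":0.64,"ty":0.52,"tz":0.05,"turn":0,"grip":0.6}
  ]
}}

```text
time: 3.18
position: [0.4758, -0.015, 0.2008]
tool_rot: [1.906, 2.495, -0.001]
ft_force: [0.4, 0.1, -0.1]
grip_width: 0.603
grip_force: 0.0
```

```bash
python3 - <<'E'
from h import *
plan(.4747,-.016,.040,15.4)
E
```

```text
t 3.17 pos [ 0.4758 -0.015   0.2008] close 15.24 tilt [-0.001  0.001 -1.   ] q7 0.25
turn units -0.02 | shift units [-0.008 -0.023  2.681] | 4 rows of [-0.002 -0.006  0.67 ]
```

>>> {"method": "send_rows", "body": {
  "steps": [
    {"tx":-0.01,"ty":-0.02,"tz":0.6,"turn":0,"grip":0.6},
    {"tx":0,"ty":0,"tz":0.7,"turn":0,"grip":0.6},
    {"tx":0,"ty":0,"tz":0.7,"turn":0,"grip":0.5},
    {"tx":0,"ty":0,"tz":0.5,"turn":0,"grip":0.4},
    {"tx":0,"ty":0,"tz":0.16,"turn":0,"grip":0.35},
    {"tx":0,"ty":0,"tz":0,"turn":0,"grip":0.25},
    {"tx":0,"ty":0,"tz":0,"turn":0,"grip":0.1},
    {"tx":0,"ty":0,"tz":0,"turn":0,"grip":0},
    {"tx":0,"ty":0,"tz":0,"turn":0,"grip":0},
    {"tx":0,"ty":0,"tz":0,"turn":0,"grip":0}
  ],
  "newtons": 30
}}

```text
time: 4.42
position: [0.4764, -0.0175, 0.0423]
tool_rot: [1.902, 2.496, 0.003]
ft_force: [3.0, 0.1, 5.8]
grip_width: 0.134
grip_force: 29.9
```

>>> {"method": "send_rows", "body": {
  "steps": [
    {"tx":0,"ty":0,"tz":-0.25,"turn":0,"grip":0},
    {"tx":0,"ty":0,"tz":-0.5,"turn":0,"grip":0},
    {"tx":0,"ty":0,"tz":-0.6,"turn":0,"grip":0},
    {"tx":0,"ty":0,"tz":-0.4,"turn":0,"grip":0},
    {"tx":0,"ty":0,"tz":0,"turn":0.8,"grip":0},
    {"tx":0,"ty":0,"tz":0,"turn":0.9,"grip":0},
    {"tx":0,"ty":0,"tz":0,"turn":0.9,"grip":0},
    {"tx":0,"ty":0,"tz":0,"turn":0.9,"grip":0},
    {"tx":0,"ty":0,"tz":0,"turn":0.9,"grip":0},
    {"tx":0,"ty":0,"tz":0,"turn":0.5,"grip":0}
  ]
}}

```text
time: 5.68
position: [0.4721, -0.0176, 0.1445]
tool_rot: [-2.632, -1.709, 0.006]
ft_force: [-0.2, 0.9, -3.4]
grip_width: 0.135
grip_force: 29.9
```

```bash
python3 - <<'E'
from h import *
plan(.43,-.37,.12,-24.1,.7)
E
```

```text
t 5.67 pos [ 0.4721 -0.0176  0.1445] close -24.01 tilt [-0.002 -0.005 -1.   ] q7 -0.47
turn units 0.011 | shift units [-5.647  1.76   0.41 ] | 9 rows of [-0.627  0.196  0.046]
```

>>> {"method": "send_rows", "body": {
  "steps": [
    {"tx":-0.4,"ty":0.13,"tz":0,"turn":0,"grip":0},
    {"tx":-0.65,"ty":0.2,"tz":0,"turn":0,"grip":0},
    {"tx":-0.7,"ty":0.22,"tz":0,"turn":0,"grip":0},
    {"tx":-0.7,"ty":0.22,"tz":0,"turn":0,"grip":0},
    {"tx":-0.7,"ty":0.22,"tz":0,"turn":0,"grip":0},
    {"tx":-0.7,"ty":0.22,"tz":0,"turn":0,"grip":0},
    {"tx":-0.7,"ty":0.22,"tz":0.1,"turn":0,"grip":0},
    {"tx":-0.65,"ty":0.2,"tz":0.3,"turn":0,"grip":0},
    {"tx":-0.4,"ty":0.13,"tz":0.3,"turn":0,"grip":0},
    {"tx":0,"ty":0,"tz":0.3,"turn":0,"grip":0},
    {"tx":0,"ty":0,"tz":0.3,"turn":0,"grip":0},
    {"tx":0,"ty":0,"tz":0,"turn":0,"grip":0}
  ]
}}

```text
time: 7.18
position: [0.4341, -0.3649, 0.0658]
tool_rot: [-2.626, -1.715, 0.001]
ft_force: [0.3, 0.4, -2.8]
grip_width: 0.13
grip_force: 29.9
```

```bash
python3 - <<'E'
from h import *
from bench import ctrl
plan(.43,-.37,.038,-24.1,.7)
i=ctrl.get_image("side")["pixels"][:,:,::-1]; cv2.imwrite("pics/s1.png",i)
E
```

```text
t 7.17 pos [ 0.4341 -0.3649  0.0658] close -23.72 tilt [ 0.002 -0.005 -1.   ] q7 0.09
turn units 0.048 | shift units [-0.107 -0.025  0.463] | 1 rows of [-0.107 -0.025  0.463]
```

View pics/s1.png

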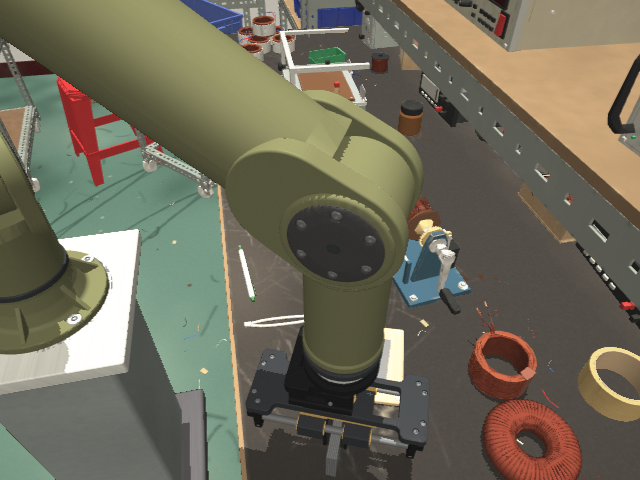

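>>> {"method": "send_rows", "body": {
  "steps": [
    {"tx":0,"ty":0,"tz":0.15,"turn":0,"grip":0},
    {"tx":0,"ty":0,"tz":0.15,"turn":0,"grip":0},
    {"tx":0,"ty":0,"tz":0.1,"turn":0,"grip":0},
    {"tx":0,"ty":0,"tz":0.04,"turn":0,"grip":0},
    {"tx":0,"ty":0,"tz":0.02,"turn":0,"grip":0},
    {"tx":0,"ty":0,"tz":0,"turn":0,"grip":0}
  ]
}}

```text
time: 7.98
position: [0.4353, -0.3676, 0.0405]
tool_rot: [2.632, 1.715, 0.0]
ft_force: [-0.3, 0.6, -3.2]
grip_width: 0.14
grip_force: 29.9
```

>>> {"method": "send_rows", "body": {
  "steps": [
    {"tx":0,"ty":0,"tz":0.03,"turn":0,"grip":0},
    {"tx":0,"ty":0,"tz":0.02,"turn":0,"grip":0},
    {"tx":0,"ty":0,"tz":0,"turn":0,"grip":0}
  ]
}}

```text
time: 8.35
position: [0.4353, -0.3675, 0.0374]
tool_rot: [2.632, 1.715, -0.0]
ft_force: [0.0, -1.6, -3.0]
grip_width: 0.133
grip_force: 29.9
```

>>> {"method": "send_rows", "body": {
  "steps": [
    {"tx":0,"ty":0,"tz":0.02,"turn":0,"grip":0},
    {"tx":0,"ty":0,"tz":0.01,"turn":0,"grip":0},
    {"tx":0,"ty":0,"tz":0,"turn":0,"grip":0}
  ]
}}

```text
time: 8.72
position: [0.4354, -0.3676, 0.0373]
tool_rot: [2.632, 1.715, -0.001]
ft_force: [-3.6, 2.1, 9.2]
grip_width: 0.135
grip_force: 30.0
```

>>> {"method": "send_rows", "body": {
  "steps": [
    {"tx":0,"ty":0,"tz":-0.02,"turn":0,"grip":0.2},
    {"tx":0,"ty":0,"tz":0,"turn":0,"grip":0.3},
    {"tx":0,"ty":0,"tz":0,"turn":0,"grip":0.5},
    {"tx":0,"ty":0,"tz":-0.1,"turn":0,"grip":1},
    {"tx":0,"ty":0,"tz":-0.13,"turn":0,"grip":1},
    {"tx":0,"ty":0,"tz":0,"turn":0,"grip":1},
    {"tx":0,"ty":0,"tz":0,"turn":0,"grip":1}
  ]
}}

```text
time: 9.6
position: [0.4352, -0.3676, 0.0507]
tool_rot: [2.632, 1.715, -0.0]
ft_force: [-0.2, -0.2, 0.0]
grip_width: 0.782
grip_force: 0.0
```

```bash
python3 - <<'E'
from h import *
from bench import ctrl
plan(.4354,-.3675,.05,-24.1,.7)
i=ctrl.get_image("side")["pixels"][:,:,::-1]; a=i[350:480,220:440]
j=ctrl.get_image("top")["pixels"][:,:,::-1][220:350,400:620]
cv2.imwrite("pics/s2.png",np.vstack([cv2.resize(a,None,fx=2.2,fy=2.2),cv2.resize(j,None,fx=2.2,fy=2.2)]))
E
```

```text
t 9.6 pos [ 0.4352 -0.3676  0.0507] close -23.83 tilt [-0.  0. -1.] q7 0.08
turn units 0.034 | shift units [0.002 0.002 0.012] | 1 rows of [0.002 0.002 0.012]
```

View pics/s2.png

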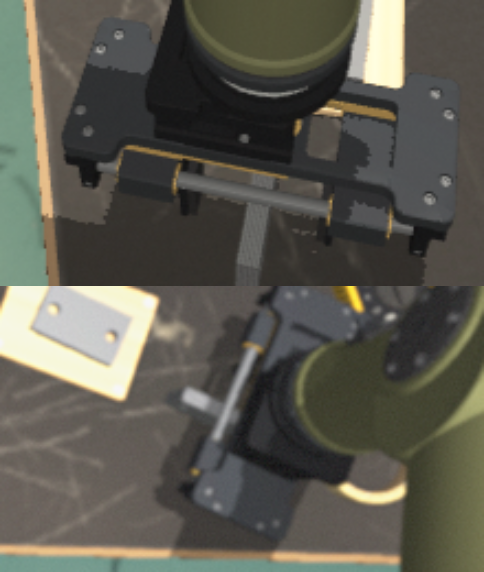

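>>> {"method": "send_rows", "body": {
  "steps": [
    {"tx":0,"ty":0.1,"tz":0,"turn":0,"grip":1},
    {"tx":0,"ty":0.15,"tz":0,"turn":0,"grip":1},
    {"tx":0,"ty":0.15,"tz":0,"turn":0,"grip":1},
    {"tx":0,"ty":0.1,"tz":0,"turn":0,"grip":1},
    {"tx":0,"ty":0.07,"tz":0,"turn":0,"grip":1},
    {"tx":0,"ty":0.07,"tz":0,"turn":0,"grip":1},
    {"tx":0,"ty":0.07,"tz":0,"turn":0,"grip":1},
    {"tx":0,"ty":0.07,"tz":0,"turn":0,"grip":1},
    {"tx":0,"ty":0.07,"tz":0,"turn":0,"grip":1},
    {"tx":0,"ty":0.07,"tz":0,"turn":0,"grip":1},
    {"tx":0,"ty":0.05,"tz":0,"turn":0,"grip":1},
    {"tx":0,"ty":0,"tz":0,"turn":0,"grip":1}
  ]
}}

```text
time: 11.2
position: [0.4887, -0.391, 0.0505]
tool_rot: [2.632, 1.715, 0.0]
ft_force: [-1.2, -0.4, -0.0]
grip_width: 0.998
grip_force: 0.0
```

```bash
python3 - <<'E'
from h import *
from bench import ctrl
plan(.4986,.2535,.12,-26.8,.7)
i=ctrl.get_image("side")["pixels"][:,:,::-1]; a=i[350:480,220:440]
j=ctrl.get_image("top")["pixels"][:,:,::-1][220:350,400:620]
cv2.imwrite("pics/s3.png",np.vstack([cv2.resize(a,None,fx=2.2,fy=2.2),cv2.resize(j,None,fx=2.2,fy=2.2)]))
E
```

```text
t 11.2 pos [ 0.4887 -0.391   0.0505] close -23.83 tilt [ 0.  0. -1.] q7 0.04
turn units 0.372 | shift units [ 9.663 -4.696 -1.158] | 16 rows of [ 0.604 -0.294 -0.072]
```

View pics/s3.png

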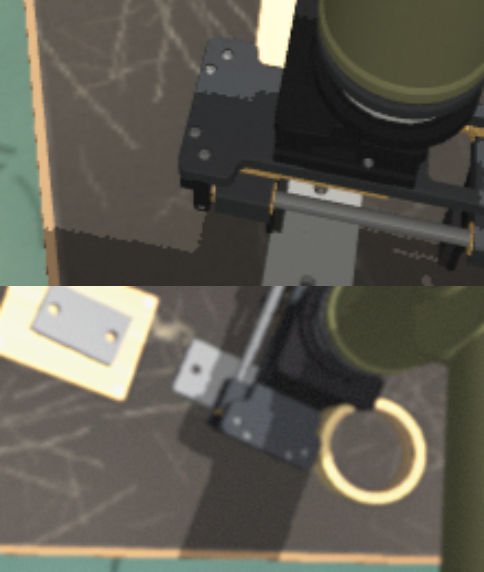

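>>> {"method": "send_rows", "body": {
  "steps": [
    {"tx":0,"ty":0,"tz":-0.4,"turn":0,"grip":1},
    {"tx":0,"ty":0,"tz":-0.8,"turn":0,"grip":1},
    {"tx":0,"ty":0,"tz":-0.6,"turn":0.37,"grip":1},
    {"tx":0.4,"ty":-0.2,"tz":-0.2,"turn":0,"grip":1},
    {"tx":0.7,"ty":-0.34,"tz":0,"turn":0,"grip":1},
    {"tx":0.8,"ty":-0.39,"tz":0,"turn":0,"grip":1},
    {"tx":0.8,"ty":-0.39,"tz":0,"turn":0,"grip":1},
    {"tx":0.8,"ty":-0.39,"tz":0,"turn":0,"grip":1},
    {"tx":0.8,"ty":-0.39,"tz":0,"turn":0,"grip":1},
    {"tx":0.8,"ty":-0.39,"tz":0,"turn":0,"grip":1},
    {"tx":0.8,"ty":-0.39,"tz":0,"turn":0,"grip":1},
    {"tx":0.8,"ty":-0.39,"tz":0,"turn":0,"grip":1}
  ]
}}

```text
time: 12.8
position: [0.4943, 0.0578, 0.1708]
tool_rot: [2.675, 1.645, 0.0]
ft_force: [0.7, -0.3, -0.5]
grip_width: 1.001
grip_force: 0.0
```

>>> {"method": "send_rows", "body": {
  "steps": [
    {"tx":0.8,"ty":-0.39,"tz":0,"turn":0,"grip":1},
    {"tx":0.8,"ty":-0.39,"tz":0,"turn":0,"grip":1},
    {"tx":0.7,"ty":-0.34,"tz":0.2,"turn":0,"grip":1},
    {"tx":0.46,"ty":-0.22,"tz":0.3,"turn":0,"grip":1},
    {"tx":0.2,"ty":-0.1,"tz":0.3,"turn":0,"grip":1},
    {"tx":0,"ty":0,"tz":0,"turn":0,"grip":1}
  ]
}}

```text
time: 13.55
position: [0.4959, 0.2544, 0.1213]
tool_rot: [-2.672, -1.649, 0.004]
ft_force: [0.3, 0.4, -0.1]
grip_width: 0.999
grip_force: 0.0
```

```bash
python3 - <<'E'
from h import *
from bench import ctrl
plan(.4986,.2535,.018,-26.8,.7)
cv2.imwrite("pics/top2.png",ctrl.get_image("top")["pixels"][:,:,::-1])
cv2.imwrite("pics/side2.png",ctrl.get_image("side")["pixels"][:,:,::-1])
im={n:cv2.imread(f"pics/{n}2.png") for n in("top","side")}
crops(im,[("top",405,210),("top",465,230),("side",340,330),("side",320,430)],"pics/c2.png")
E
```

```text
t 13.55 pos [0.4959 0.2544 0.1213] close -26.64 tilt [-0.002 -0.002 -1.   ] q7 -1.21
turn units 0.021 | shift units [0.009 0.052 1.722] | 3 rows of [0.003 0.017 0.574]
```

View pics/c2.png

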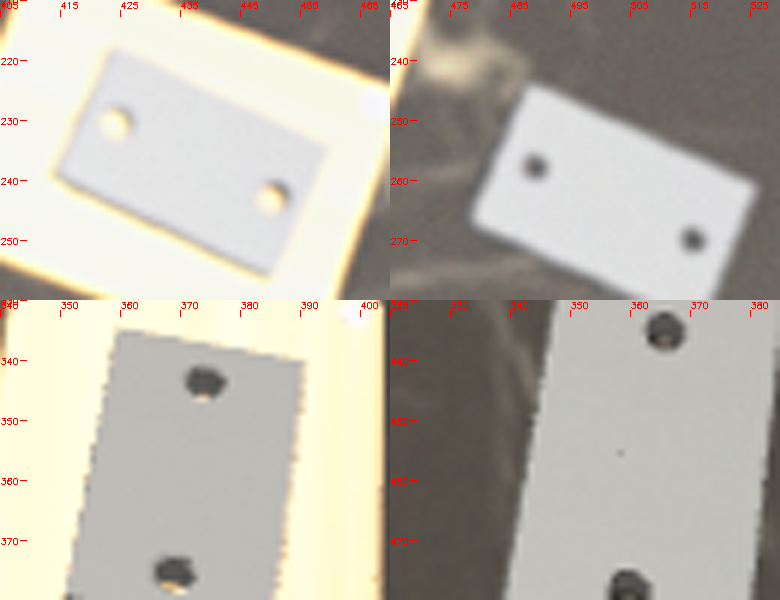

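```bash
python3 - <<'E'
from h import *
setall()
for t,n,uv,z in[("bottom","top",[(424.2,230.5),(450.3,243)],.024),("bottom","side",[(374.2,343.7),(369.2,375.3)],.024),
 ("upr","top",[(489.2,257.8),(515.5,270)],.012),("upr","side",[(365.7,435.2),(359.7,478)],.012),
 ("loose","top",[(170,233),(194.2,246.3)],.012),("loose","side",[(303.8,169.8),(296.8,183.5)],.012)]:
    p=ray(n,uv,z)[:,:2];d=p[0]-p[1];print(t,n,p.mean(0).round(4),np.degrees(np.arctan2(d[1],d[0])).round(1),np.hypot(*d).round(4))
E
```

```text
bottom top [ 0.5156 -0.247 ] 65.2 0.056
bottom side [ 0.5164 -0.2498] 65.7 0.0555
upr top [ 0.4666 -0.3777] 65.9 0.056
upr side [ 0.4669 -0.3787] 66.2 0.0552
loose top [0.499  0.2549] 62.9 0.0556
loose side [0.4978 0.2517] 63.3 0.0558
```

>>> {"method": "send_rows", "body": {
  "steps": [
    {"tx":0,"ty":0.05,"tz":0.5,"turn":0,"grip":1},
    {"tx":0,"ty":0,"tz":0.6,"turn":0,"grip":1},
    {"tx":0,"ty":0,"tz":0.45,"turn":0,"grip":1},
    {"tx":0,"ty":0,"tz":0.15,"turn":0,"grip":1},
    {"tx":0,"ty":0,"tz":0,"turn":0,"grip":1}
  ]
}}

```text
time: 14.38
position: [0.5006, 0.252, 0.021]
tool_rot: [2.676, 1.645, 0.0]
ft_force: [0.4, 0.0, 0.5]
grip_width: 1.003
grip_force: 0.0
```

>>> {"method": "send_rows", "body": {
  "steps": [
    {"tx":0,"ty":-0.02,"tz":0.065,"turn":0,"grip":0.8},
    {"tx":0,"ty":0,"tz":0,"turn":0,"grip":0.7},
    {"tx":0,"ty":0,"tz":0,"turn":0,"grip":0.62},
    {"tx":0,"ty":0,"tz":0,"turn":0,"grip":0.55},
    {"tx":0,"ty":0,"tz":0,"turn":0,"grip":0.4},
    {"tx":0,"ty":0,"tz":0,"turn":0,"grip":0.4}
  ],
  "newtons": 40
}}

```text
time: 15.12
position: [0.4989, 0.2531, 0.0168]
tool_rot: [-2.675, -1.646, 0.0]
ft_force: [-0.9, -0.7, 2.0]
grip_width: 0.568
grip_force: 40.0
```

```bash
python3 - <<'E'
from h import *
plan(.516,-.2485,.12,-24.2,.8)
E
```

```text
t 15.12 pos [0.4989 0.2531 0.0168] close -26.79 tilt [-0. -0. -1.] q7 -1.31
turn units -0.323 | shift units [-7.509  3.687 -1.72 ] | 11 rows of [-0.683  0.335 -0.156]
```

>>> {"method": "send_rows", "body": {
  "steps": [
    {"tx":0,"ty":0,"tz":-0.3,"turn":0,"grip":0.4},
    {"tx":0,"ty":0,"tz":-0.7,"turn":0,"grip":0.4},
    {"tx":0,"ty":0,"tz":-0.7,"turn":-0.32,"grip":0.4},
    {"tx":-0.3,"ty":0.15,"tz":-0.4,"turn":0,"grip":0.4},
    {"tx":-0.6,"ty":0.29,"tz":-0.12,"turn":0,"grip":0.4},
    {"tx":-0.8,"ty":0.39,"tz":0,"turn":0,"grip":0.4},
    {"tx":-0.8,"ty":0.39,"tz":0,"turn":0,"grip":0.4},
    {"tx":-0.8,"ty":0.39,"tz":0,"turn":0,"grip":0.4},
    {"tx":-0.8,"ty":0.39,"tz":0,"turn":0,"grip":0.4},
    {"tx":-0.8,"ty":0.39,"tz":0,"turn":0,"grip":0.4},
    {"tx":-0.8,"ty":0.39,"tz":0,"turn":0,"grip":0.4},
    {"tx":-0.8,"ty":0.39,"tz":0,"turn":0,"grip":0.4}
  ]
}}

```text
time: 16.62
position: [0.5121, -0.1823, 0.1505]
tool_rot: [2.637, 1.706, 0.0]
ft_force: [1.4, 0.4, -4.1]
grip_width: 0.568
grip_force: 40.0
```

>>> {"method": "send_rows", "body": {
  "steps": [
    {"tx":-0.6,"ty":0.3,"tz":0.2,"turn":0,"grip":0.4},
    {"tx":-0.4,"ty":0.22,"tz":0.3,"turn":0,"grip":0.4},
    {"tx":0,"ty":0,"tz":0.4,"turn":0,"grip":0.4},
    {"tx":0,"ty":0,"tz":0,"turn":0,"grip":0.4},
    {"tx":0,"ty":0,"tz":0,"turn":0,"grip":0.4}
  ]
}}

```text
time: 17.25
position: [0.5169, -0.2477, 0.0969]
tool_rot: [2.636, 1.707, 0.001]
ft_force: [0.3, -1.1, -4.0]
grip_width: 0.567
grip_force: 40.0
```

```bash
python3 - <<'E'
from h import *
plan(.516,-.2485,.05,-24.3,.8)
E
```

```text
t 17.25 pos [ 0.5169 -0.2477  0.0969] close -24.16 tilt [ 0.     0.001 -1.   ] q7 -0.2
turn units 0.017 | shift units [-0.018 -0.009  0.782] | 1 rows of [-0.018 -0.009  0.782]
```

>>> {"method": "send_rows", "body": {
  "steps": [
    {"tx":-0.02,"ty":-0.01,"tz":0.3,"turn":0.02,"grip":0.4},
    {"tx":0,"ty":0,"tz":0.3,"turn":0,"grip":0.4},
    {"tx":0,"ty":0,"tz":0.2,"turn":0,"grip":0.4},
    {"tx":0,"ty":0,"tz":0.08,"turn":0,"grip":0.4},
    {"tx":0,"ty":0,"tz":0.02,"turn":0,"grip":0.4},
    {"tx":0,"ty":0,"tz":0,"turn":0,"grip":0.4}
  ]
}}

```text
time: 18.0
position: [0.5156, -0.2492, 0.0422]
tool_rot: [2.64, 1.702, 0.001]
ft_force: [0.1, -0.0, -3.1]
grip_width: 0.568
grip_force: 40.0
```

```bash
python3 - <<'E'
from h import *
from bench import ctrl
plan(.516,-.2485,.0408,-24.3,.8)
cv2.imwrite("pics/top3.png",ctrl.get_image("top")["pixels"][:,:,::-1])
cv2.imwrite("pics/side3.png",ctrl.get_image("side")["pixels"][:,:,::-1])
im={n:cv2.imread(f"pics/{n}3.png") for n in("top","side")}
crops(im,[("top",400,205),("side",335,325)],"pics/c3.png",s=5,w=80,h=65)
E
```

```text
t 18.0 pos [ 0.5156 -0.2492  0.0422] close -24.39 tilt [-0.     0.001 -1.   ] q7 -0.24
turn units -0.011 | shift units [0.014 0.001 0.023] | 1 rows of [0.014 0.001 0.023]
```

View pics/c3.png

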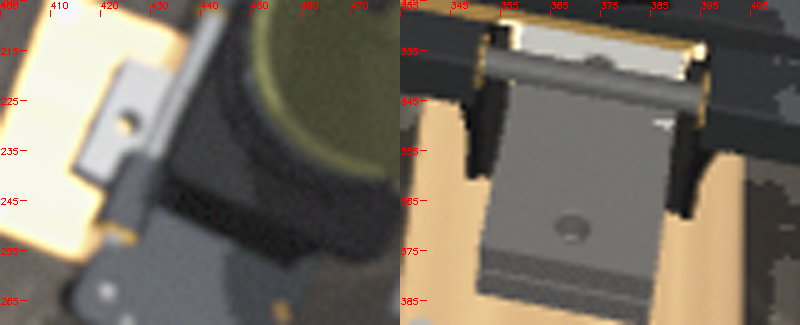

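>>> {"method": "send_rows", "body": {
  "steps": [
    {"tx":0.01,"ty":0,"tz":0.02,"turn":0,"grip":0.4},
    {"tx":0,"ty":0,"tz":0.01,"turn":0,"grip":0.4},
    {"tx":0,"ty":0,"tz":0,"turn":0,"grip":0.4}
  ]
}}

```text
time: 18.48
position: [0.5158, -0.2487, 0.0408]
tool_rot: [2.64, 1.702, 0.0]
ft_force: [-1.4, 0.7, 2.5]
grip_width: 0.568
grip_force: 40.0
```

>>> {"method": "send_rows", "body": {
  "steps": [
    {"tx":0,"ty":0,"tz":0,"turn":0,"grip":0.62},
    {"tx":0,"ty":0,"tz":0,"turn":0,"grip":0.7},
    {"tx":0,"ty":0,"tz":0,"turn":0,"grip":0.9},
    {"tx":0,"ty":0,"tz":-0.3,"turn":0,"grip":1},
    {"tx":0,"ty":0,"tz":-0.7,"turn":0,"grip":1},
    {"tx":0,"ty":0,"tz":-0.5,"turn":0,"grip":1}
  ]
}}

```text
time: 19.23
position: [0.5164, -0.2487, 0.1331]
tool_rot: [2.638, 1.701, 0.002]
ft_force: [0.2, -0.1, 0.6]
grip_width: 0.978
grip_force: 0.0
```

```bash
python3 - <<'E'
from h import *
plan(.4668,-.3782,.017,-24,.7)
E
```

```text
t 19.23 pos [ 0.5164 -0.2487  0.1331] close -24.37 tilt [-0.     0.003 -1.   ] q7 -0.18
turn units -0.046 | shift units [-2.308  0.117  1.935] | 5 rows of [-0.462  0.023  0.387]
```

>>> {"method": "send_rows", "body": {
  "steps": [
    {"tx":-0.4,"ty":0.02,"tz":0,"turn":-0.05,"grip":1},
    {"tx":-0.6,"ty":0.03,"tz":0,"turn":0,"grip":1},
    {"tx":-0.6,"ty":0.03,"tz":0,"turn":0,"grip":1},
    {"tx":-0.5,"ty":0.03,"tz":0.2,"turn":0,"grip":1},
    {"tx":-0.2,"ty":0.01,"tz":0.5,"turn":0,"grip":1},
    {"tx":0,"ty":0,"tz":0.6,"turn":0,"grip":1},
    {"tx":0,"ty":0,"tz":0.4,"turn":0,"grip":1},
    {"tx":0,"ty":0,"tz":0.1,"turn":0,"grip":1},
    {"tx":0,"ty":0,"tz":0,"turn":0,"grip":1}
  ]
}}

```text
time: 20.35
position: [0.4664, -0.3778, 0.0231]
tool_rot: [2.634, 1.711, 0.001]
ft_force: [-0.2, 0.0, 0.9]
grip_width: 0.999
grip_force: 0.0
```

```bash
python3 - <<'E'
from h import *
from bench import ctrl
plan(.4668,-.3782,.017,-24,.7)
cv2.imwrite("pics/top4.png",ctrl.get_image("top")["pixels"][:,:,::-1])
cv2.imwrite("pics/side4.png",ctrl.get_image("side")["pixels"][:,:,::-1])
im={n:cv2.imread(f"pics/{n}4.png") for n in("top","side")}
crops(im,[("top",400,205),("side",335,325)],"pics/c4.png",s=5,w=80,h=65)
E
```

```text
t 20.35 pos [ 0.4664 -0.3778  0.0231] close -23.98 tilt [-0.     0.001 -1.   ] q7 -0.0
turn units 0.002 | shift units [-0.004  0.009  0.101] | 1 rows of [-0.004  0.009  0.101]
```

View pics/c4.png

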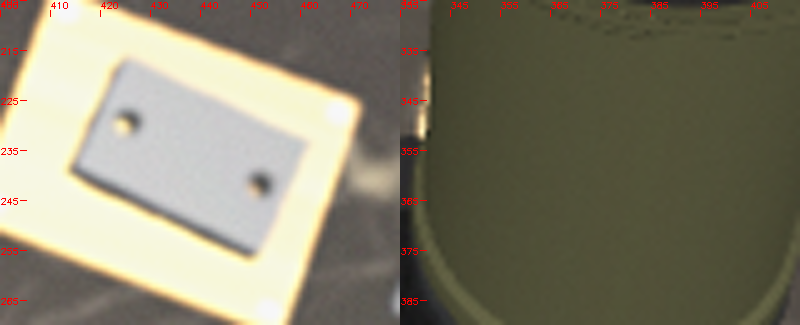

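```bash
python3 - <<'E'
from h import *
setall()
p=ray("top",[(425.4,229.4),(452,242)],.036)[:,:2];d=p[0]-p[1];print(p.mean(0),np.degrees(np.arctan2(d[1],d[0])),np.hypot(*d))
fit("top",[(424.4,217),(461.4,233.4),(450.8,255.2),(414.1,238.2)],.036)
a=ray("side",[(351,374.6),(386,380),(369.4,370.6)],.0374)[:,:2];b=ray("side",[(350.8,379.5),(385,386.3),(369.2,375.3)],.024)[:,:2];print((a-b)*1e3)
E
```

```text
[ 0.51576635 -0.24675478] 65.44733418661637 0.05624170497571397
 top [ 0.5153 -0.2448] long 66.46 [77.6 47.9 77.  46.8]
[[-0.39649827 -0.16335876]
 [ 0.72290006  1.88703428]
 [-0.85116986 -0.42874949]]
```

>>> {"method": "send_rows", "body": {
  "steps": [
    {"tx":0,"ty":0,"tz":0.1,"turn":0,"grip":0.85},
    {"tx":0,"ty":0,"tz":0,"turn":0,"grip":0.7},
    {"tx":0,"ty":0,"tz":0,"turn":0,"grip":0.62},
    {"tx":0,"ty":0,"tz":0,"turn":0,"grip":0.55},
    {"tx":0,"ty":0,"tz":0,"turn":0,"grip":0.4},
    {"tx":0,"ty":0,"tz":0,"turn":0,"grip":0.4}
  ],
  "newtons": 40
}}

```text
time: 21.3
position: [0.466, -0.3776, 0.0161]
tool_rot: [2.634, 1.711, 0.0]
ft_force: [1.1, -0.9, -0.6]
grip_width: 0.57
grip_force: 40.0
```

>>> {"method": "send_rows", "body": {
  "steps": [
    {"tx":0,"ty":0,"tz":-0.3,"turn":0,"grip":0.4},
    {"tx":0,"ty":0,"tz":-0.6,"turn":0,"grip":0.4},
    {"tx":0,"ty":0,"tz":-0.6,"turn":0.04,"grip":0.4},
    {"tx":0.2,"ty":0,"tz":-0.2,"turn":0,"grip":0.4},
    {"tx":0.5,"ty":-0.03,"tz":0,"turn":0,"grip":0.4},
    {"tx":0.6,"ty":-0.03,"tz":0,"turn":0,"grip":0.4},
    {"tx":0.6,"ty":-0.03,"tz":0,"turn":0,"grip":0.4},
    {"tx":0.3,"ty":-0.02,"tz":0.2,"turn":0,"grip":0.4},
    {"tx":0.1,"ty":0,"tz":0.3,"turn":0,"grip":0.4},
    {"tx":0,"ty":0,"tz":0,"turn":0,"grip":0.4},
    {"tx":0,"ty":0,"tz":0,"turn":0,"grip":0.4}
  ]
}}

```text
time: 22.68
position: [0.516, -0.2502, 0.0877]
tool_rot: [-2.641, -1.702, 0.001]
ft_force: [0.1, 0.2, -3.4]
grip_width: 0.568
grip_force: 40.0
```

```bash
python3 - <<'E'
from h import *
plan(.5158,-.2488,.054,-24.35,.8)
E
```

```text
t 22.68 pos [ 0.516  -0.2502  0.0877] close -24.41 tilt [-0.    -0.001 -1.   ] q7 -0.21
turn units -0.007 | shift units [ 0.021 -0.012  0.562] | 1 rows of [ 0.021 -0.012  0.562]
```

>>> {"method": "send_rows", "body": {
  "steps": [
    {"tx":0.02,"ty":-0.01,"tz":0.2,"turn":0,"grip":0.4},
    {"tx":0,"ty":0,"tz":0.2,"turn":0,"grip":0.4},
    {"tx":0,"ty":0,"tz":0.12,"turn":0,"grip":0.4},
    {"tx":0,"ty":0,"tz":0.04,"turn":0,"grip":0.4},
    {"tx":0,"ty":0,"tz":0,"turn":0,"grip":0.4},
    {"tx":0,"ty":0,"tz":0,"turn":0,"grip":0.4}
  ]
}}

```text
time: 23.42
position: [0.5169, -0.2478, 0.0548]
tool_rot: [2.639, 1.703, 0.001]
ft_force: [0.0, -0.3, -3.6]
grip_width: 0.571
grip_force: 40.0
```

```bash
python3 - <<'E'
from h import *
plan(.5158,-.2487,.0521,-24.35,.8)
E
```

```text
t 23.43 pos [ 0.5169 -0.2478  0.0548] close -24.31 tilt [-0.     0.001 -1.   ] q7 -0.23
turn units 0.005 | shift units [-0.021 -0.011  0.046] | 1 rows of [-0.021 -0.011  0.046]
```

>>> {"method": "send_rows", "body": {
  "steps": [
    {"tx":-0.02,"ty":-0.01,"tz":0.02,"turn":0,"grip":0.4},
    {"tx":0,"ty":0,"tz":0.02,"turn":0,"grip":0.4},
    {"tx":0,"ty":0,"tz":0.01,"turn":0,"grip":0.4},
    {"tx":0,"ty":0,"tz":0,"turn":0,"grip":0.4}
  ]
}}

```text
time: 23.92
position: [0.5154, -0.2488, 0.0521]
tool_rot: [2.639, 1.703, -0.001]
ft_force: [-4.3, 0.8, 5.4]
grip_width: 0.57
grip_force: 40.0
```

>>> {"method": "send_rows", "body": {
  "steps": [
    {"tx":0,"ty":0,"tz":0,"turn":0,"grip":0.62},
    {"tx":0,"ty":0,"tz":0,"turn":0,"grip":0.7},
    {"tx":0,"ty":0,"tz":0,"turn":0,"grip":0.9},
    {"tx":0,"ty":0,"tz":-0.3,"turn":0,"grip":1},
    {"tx":0,"ty":0,"tz":-0.7,"turn":0,"grip":1},
    {"tx":0,"ty":0,"tz":-0.7,"turn":0,"grip":1},
    {"tx":0.4,"ty":0,"tz":-0.3,"turn":0,"grip":1},
    {"tx":0.7,"ty":-0.3,"tz":0,"turn":0,"grip":1},
    {"tx":0.7,"ty":-0.3,"tz":0,"turn":0,"grip":1},
    {"tx":0.7,"ty":-0.3,"tz":0,"turn":0,"grip":1},
    {"tx":0.7,"ty":-0.3,"tz":0,"turn":0,"grip":1},
    {"tx":0.7,"ty":-0.3,"tz":0,"turn":0,"grip":1}
  ]
}}

```text
time: 25.42
position: [0.5293, 0.0051, 0.1715]
tool_rot: [-2.638, -1.706, 0.0]
ft_force: [-0.0, -0.2, 0.2]
grip_width: 1.002
grip_force: 0.0
```

>>> {"method": "send_rows", "body": {
  "steps": [
    {"tx":0.7,"ty":-0.3,"tz":0,"turn":0,"grip":1},
    {"tx":0.7,"ty":-0.3,"tz":0,"turn":0,"grip":1},
    {"tx":0.7,"ty":-0.3,"tz":0,"turn":0,"grip":1},
    {"tx":0.4,"ty":-0.2,"tz":0,"turn":0,"grip":1},
    {"tx":0,"ty":0,"tz":0,"turn":0,"grip":1}
  ]
}}

```text
time: 26.05
position: [0.5298, 0.1703, 0.1716]
tool_rot: [-2.632, -1.712, -0.001]
ft_force: [-0.4, 0.1, -0.9]
grip_width: 0.998
grip_force: 0.0
```

```bash
python3 - <<'E'
from h import *
from bench import ctrl
I={n:ctrl.get_image(n) for n in("top","side")}
for n,i in I.items(): setcam(n,i)
# dark holes: find in grey image near the pile
t=np.radians(65.6);u=np.array([np.cos(t),np.sin(t)])
for n in I:
    g=cv2.cvtColor(I[n]["pixels"],cv2.COLOR_RGB2GRAY).astype(float)
    P=[]
    for s in(1,-1):
        q=np.r_[np.array([.5158,-.2480])+s*.028*u,.048]; x,y=proj(n,q)[0].round().astype(int)
        w=g[y-5:y+6,x-5:x+6]; m=np.clip(np.median(w)-15-w,0,None)
        # robust centroid of dark hole
        Y,X=np.mgrid[y-5:y+6,x-5:x+6]; P.append(((m*X).sum()/m.sum(),(m*Y).sum()/m.sum()))
    p=ray(n,P,.048)[:,:2];d=p[0]-p[1]
    print(n,np.round(P,1).tolist(),p.mean(0).round(4),np.degrees(np.arctan2(d[1],d[0])).round(1),np.hypot(*d).round(4))
    cv2.imwrite(f"pics/{n}5.png",I[n]["pixels"][:,:,::-1])
E
```

```text
top [[427.1, 228.1], [454.1, 240.8]] [ 0.5164 -0.2473] 65.5 0.0563
side [[374.4, 333.8], [369.2, 366.0]] [ 0.5149 -0.2489] 65.8 0.0562
```

```bash
python3 -c "
from bench import ctrl
print(ctrl.close_job())"
```

```text
the job is handed in; nothing more can be done
None
```

The three packs are piled on the board and the job was handed in at about 26 s. The rack pack was laid flat on the bench and let go before it went on top. By the last camera check the top pack's centre is within about 2 mm of the bottom pack's and its sides line up to within about 1°; the hand-in returned no verdict.

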